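Feel the clamp gap with a tapered blade and hold it there

ROBOT

A 7-joint arm with a two-finger parallel gripper is mounted at the origin on the work surface. World frame = base frame: x ahead of the robot, y to its left, z up, the work surface at z = 0. Lengths are in m, angles in rad, forces in N, time in s.
With the tool pointing down it reaches from about 0.4 to 0.75 m from the base axis. Payload 19.5 kg.
Tool frame: the origin (TCP) lies between the finger pads; the fingertips stand 19 mm ahead of it and the grasp point (between the pads) is the TCP; z points along the fingers, y is the direction in which the jaws open and shut (so a half turn about z gives the same grasp; the last joint's range is limited). The gripper opens to 85 mm and grips with 20 to 120 N. Pads are 22 mm wide; open, the fingers measure 114 mm over their backs; the gripper's body (76 mm by 85 mm) begins 54 mm behind the grasp point. The pads swing forward as they close: fully open they stand 13 mm farther back than shut.
Start: joints at [-0.042, 0.707, -0.028, 1.485, 0.022, 0.951, -0.075], TCP at [0.575, 0, 0.25] pointing down, gripper open.
Joint ranges: [-2.71, 2.71], [-0.32, 2.16], [-1.57, 1.52], [0, 2.45], [-1.46, 4.6], [0, 2.02], [-2.83, 2.83]. Speed limits (rad/s): [1.89, 1.89, 2.57, 2.57, 3.01, 3.01, 3.01].

INTERFACE

Orientations are given as a rotation vector (axis times angle).
In Python, from bench import manip, capture, get_calibration gives the robot as it stands.
- The arm moves only by the tool drive_tool, never from a script. Its arguments are lists of equal length, an entry for each row: "jaw": the gripper's target within -1 to 1 (fully open at 1, half-way at 0, shut at -1); "translation": the shift along the world's x, y, z in mm, a list of three; "spin": the turn about the world's z in degrees. In form: {"jaw": [jaw, ...], "translation": [[dx, dy, dz], ...], "spin": [spin, ...]}. A call has exactly 8 rows; each row is the pose to reach, as a shift and turn from the pose commanded when the call began; what a row does not reach only later rows make up. A row lasts 1/12 s, in which the tool goes at most 41.7 mm and 7.16 degrees, less where a joint would pass 70% of its speed; a pose out of reach is approached as far as the arm can. A call with a gripper value outside its range is refused whole. The fingers move at their own pace and stop on an object; the grip force is fixed at half the most. Time passes only in rows, so rows that repeat a pose let the fingers close, or fill a call up. It gives the time, the measured TCP pose, the force and the opening at its end, in the units of the state.
- manip.observe(): the state, without advancing time (a new reading comes with each control period).
- capture(name): name is "scene" or "side" or "wrist"; returns the picture (384x512x3 uint8, blue, green, red); there is no depth.
- get_calibration(name): a dict with "K" (3x3 intrinsics, pixels), "k1" (the pictures are not rectified: a ray, as slopes to the right and down, at radius r is drawn at 1 + k1 r^2 times it, then the intrinsics apply), "xyz" and "rotation" of the camera in the world. Camera axes: x right, y down, z forward; pixel columns grow to the right and rows downward; lengths in m; the calibration is good to about 2 mm. A picture is of the moment at which its call begins: read the wrist's pose just before it. get_calibration takes no time and is no camera call; for the wrist camera it gives the pose at the moment of the call.
- manip.sign_off(): hands the job in, once; it reports no verdict.
The state is a dict: "t": time; "qpos": joint angles; "dq": joint speeds; "effort": joint torques, N m; "eef_pos": TCP position; "tcp_rot": TCP orientation; "ft_force": force on the tool from outside, world axes, zero at the start; "ft_torque": the same for the moment, N m; "grip_width": opening from 0.0 (shut) to 1.0 (fully open).
Only numpy, scipy, OpenCV 4.12 (cv2) and the standard library are available. Lean on these libraries where they do the work, as an engineer would, in place of code of your own. Each camera call takes 0.05 s, during which the arm holds its last target.

TASK

Take the tapered feeler blade by its block handle out of the rack, lay its flat face against the taller fixed plate of the specimen clamp, and slide it straight down between the two plates until it drags snugly on both, without forcing the sprung plate back more than about 1.5 mm. Finish while still holding the blade upright at that depth, and leave the rest of the bench, the round pin gauge in the rack included, where it is.

Things in the scene. Friction and masses are not known exactly. Their poses are not given: they have to be found in the camera images.
- gauge: Tapered feeler blade, about 90 g, hanging upright in one of the rack's two slots. White ribbed block handle 36 (x) x 20 (y) x 45 high (z) mm; origin at the centre of its underside, which rests on the rack. Steel blade below, 20 mm wide (x), down to z = -95; its +y face is flat, vertical, at y = +4.5. Grip the handle across its 20 mm (y), about mid-height.
- gauge_tip (a point): Middle of the blade's tip edge: at (0, +3.5, -95) mm in the gauge's frame. The blade is 2 mm thick here (y from +2.5 to +4.5) and, its -y face being tapered, 1 mm thicker every 10 mm further up, until it is 9 mm thick (y from -4.5 to +4.5) 70 mm above the tip and from there to the handle.
- rack: White printed rack, fixed, 150 (x) x 70 (y) x 108 mm high, two slots at x = -30 and +30 mm on its centre line. The blade's axes lie along the rack's; the clamp's differ by under 0.8 rad of yaw, so after that small turn the blade's flat +y face looks at the fixed plate. Origin: centre of its underside.
- pin: Bystander: round pin gauge with a cylindrical white handle 33 mm across and 45 high, in the rack's other slot. Origin: centre of the handle's underside.
- clamp: Specimen clamp, fixed. White base 110 (x) x 130 (y, -75 to +55) x 12 mm high, origin on its underside. Two upright aluminium plates 50 mm wide (x from -25 to +25) face each other across a gap in y of 4.5 to 7 mm, different each time: the sprung plate's face at y = 0 (top at z = 85), the taller fixed plate on the +y side. Clear depth below z = 85: 73 mm.
- anvil: The clamp's taller fixed plate, 10 mm thick, top at 105 mm above the table. Origin: bottom centre of its flat face towards the gap (12 mm above the table); axes as the clamp's, the gap on its -y side. The face reaches 20 mm above the sprung plate's top, so the blade's flat face can be felt against it before going in.
- jaw_top (a point): Middle of the top edge of the sprung plate's face (85 mm above the table).
- jaw (a joint): How far the sprung plate is pushed back from its stop (m), 0 at rest, 0.006 at most. It is pressed to its stop with 4 N and yields 1 mm per further 1.5 N. When the blade is snug on both plates, pushing it further down takes about 5 to 7 N; 9 N and more forces the plate too far back.
- driver: Bystander: screwdriver 150 mm long lying on the bench.
- tee: Bystander: white printed tee piece, 80 mm.
- jar: Bystander: small glass jar, 48 mm across, 60 high.
- dish: Bystander: glass dish, 80 mm across.
- bracket: Bystander: white printed angle bracket, 50 mm.
- knob: Bystander: white thumb knob with a brass stem, 40 mm across.
Mind the look-alikes: they are no part of the job. What is shaped like the rack but orange is not meant.

How it is judged:
By the outcome, as a careful person would: the job done as asked, in the order asked, and still so for the second after the job is handed in, while the arm keeps its last pose, push and grip.
It also fails if it takes over 43 s, if anything falls off the work surface, if the arm or the gripper's body presses on something with over 40 N, if the wrist force passes 120 N, or if a joint passes its speed limit or range.

## Working session

There is one attempt and no reset: what is moved stays moved. The work goes in short steps, Python scripts to look and compute and a tool call to move; the robot and the scene stay as the last step left them, time stands still between calls to the robot, and variables do not carry over. Pictures are saved under pics/ and viewed, and the job is handed in when it is done.

Besides the shell and the picture viewer there is one more tool, called after "Call:" in YAML: its name, and indented under it one key for each argument. drive_tool: Moves the arm, as the interface text tells. Its arguments: {"type":"object","properties":{"jaw":{"type":"array","items":{"type":"number"}},"translation":{"type":"array","items":{"type":"array","items":{"type":"number"}}},"spin":{"type":"array","items":{"type":"number"}}},"required":["jaw","translation","spin"]}

```bash
ls; mkdir -p pics; python3 - <<'E'
from bench import manip, capture, get_calibration
import cv2
print(manip.observe())
for n in ["scene","side","wrist"]:
    c=get_calibration(n); print(n,c)
    cv2.imwrite(f"pics/{n}0.png",capture(n))
E
```

```text
pics
{'t': 0.0, 'qpos': array([-0.04168067,  0.70707179, -0.02764488,  1.4849887 ,  0.02200358,
        0.95089469, -0.07549431]), 'dq': array([-0.00070127,  0.0019426 , -0.00022759,  0.00028286,  0.0020894 ,
       -0.00105194, -0.0006114 ]), 'effort': array([-3.35119905e-03, -8.83210659e+01,  1.23306759e+00, -2.36173260e+01,
        1.66974653e-02,  6.38553465e-03, -2.14882397e-05]), 'eef_pos': array([5.74763037e-01, 1.30040800e-06, 2.49847549e-01]), 'tcp_rot': array([-2.22090985e+00, -2.22093111e+00,  1.19757874e-03]), 'ft_force': array([0.6644588 , 0.12629313, 0.03519901]), 'ft_torque': array([ 0.04114105, -0.00589259,  0.02088073]), 'grip_width': 0.9947337173901385}
scene {'K': array([[370.47294117,   0.        , 252.86744227],
       [  0.        , 370.47294117, 189.05834223],
       [  0.        ,   0.        ,   1.        ]]), 'k1': -0.006586149244151979, 'xyz': array([1.06074365, 0.29228425, 0.85208268]), 'rotation': array([-1.27022403, -2.3810985 ,  0.86226915])}
side {'K': array([[490.43155394,   0.        , 254.12349825],
       [  0.        , 490.43155394, 186.16224546],
       [  0.        ,   0.        ,   1.        ]]), 'k1': -0.0052258962781866645, 'xyz': array([ 0.44728932, -0.80369076,  0.96114503]), 'rotation': array([-2.44263172,  0.15957062, -0.04880069])}
wrist {'K': array([[322.62016557,   0.        , 254.42779056],
       [  0.        , 322.62016557, 188.1159283 ],
       [  0.        ,   0.        ,   1.        ]]), 'k1': -0.025253345979336303, 'xyz': array([0.57528614, 0.06483353, 0.37362531]), 'rotation': array([ 2.87876636e+00,  7.03657880e-04, -9.31702916e-04])}
```

View pics/scene0.png

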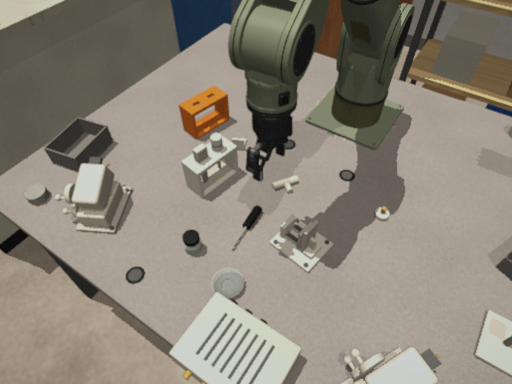

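View pics/side0.png

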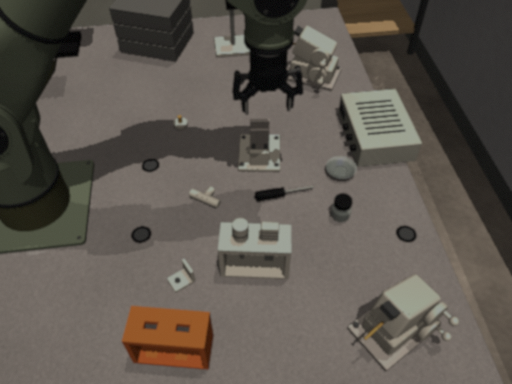

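View pics/wrist0.png

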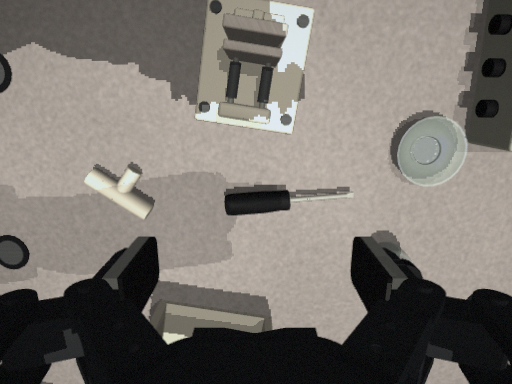

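```bash
python3 - <<'E'
import cv2,numpy as np
s=cv2.imread("pics/side0.png"); c=cv2.imread("pics/scene0.png"); w=cv2.imread("pics/wrist0.png")
a=cv2.resize(s[205:290,205:305],(500,425),interpolation=cv2.INTER_CUBIC)
b=cv2.resize(c[125:200,175:250],(300,300),interpolation=cv2.INTER_CUBIC)
cv2.imwrite("pics/a.png",a); cv2.imwrite("pics/b.png",b)
cv2.imwrite("pics/c.png",cv2.resize(s[110:180,230:290],(480,560),interpolation=cv2.INTER_CUBIC))
cv2.imwrite("pics/d.png",cv2.resize(w[0:140,185:325],(560,560),interpolation=cv2.INTER_CUBIC))
E
```

```text
(no output)
```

View pics/a.png

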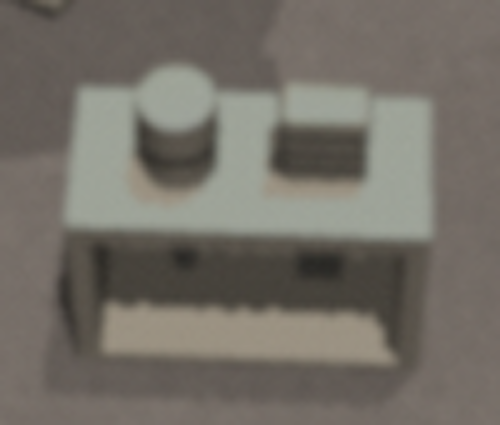

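View pics/b.png

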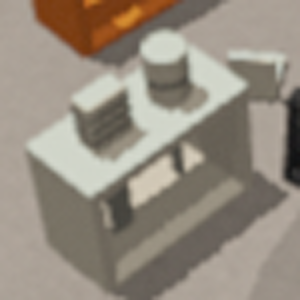

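View pics/c.png

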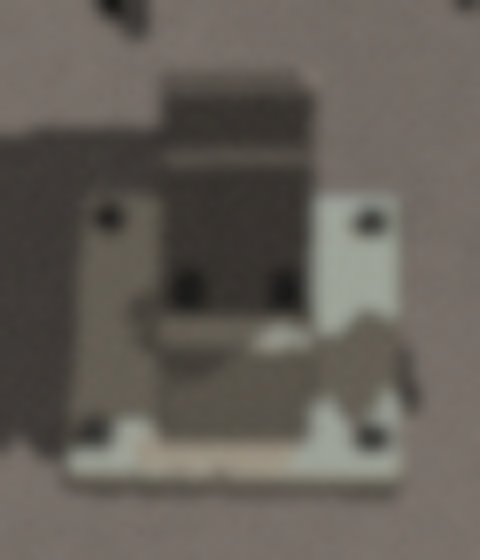

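View pics/d.png

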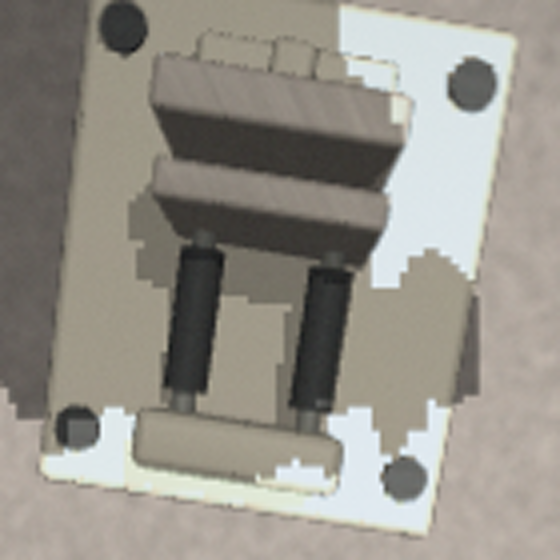

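```bash
cat > h.py <<'E'
import numpy as np,cv2
from scipy.spatial.transform import Rotation as R
def ray(cal,uv):
    K=cal["K"];uv=np.atleast_2d(np.asarray(uv,float))
    d=np.c_[(uv[:,0]-K[0,2])/K[0,0],(uv[:,1]-K[1,2])/K[1,1]]
    r0=np.linalg.norm(d,axis=1);r=r0.copy()
    for _ in range(20): r=r0/(1+cal["k1"]*r*r)
    d=d*(r/np.maximum(r0,1e-12))[:,None]
    return np.asarray(cal["xyz"]), R.from_rotvec(cal["rotation"]).apply(np.c_[d,np.ones(len(d))])
def plane(cal,uv,z):
    o,D=ray(cal,uv); return o+D*((z-o[2])/D[:,2])[:,None]
def proj(cal,P):
    p=R.from_rotvec(cal["rotation"]).inv().apply(np.atleast_2d(P)-cal["xyz"])
    s=p[:,:2]/p[:,2:]; r2=(s**2).sum(1,keepdims=True); s=s*(1+cal["k1"]*r2)
    return s@cal["K"][:2,:2].T+cal["K"][:2,2]
E
python3 - <<'E'
from h import *
from bench import get_calibration as g
np.set_printoptions(precision=4,suppress=True)
s=g("side"); w=g("wrist")
f=lambda L:np.array(L)/5+205
q=plane(s,f([(78,88),(432,98),(433,240),(65,228)]),.108);print("rack top",q,q.mean(0))
q=plane(s,f([(285,85),(368,85),(366,124),(278,124)]),.153);print("handle",q,q.mean(0))
d=lambda L:np.array(L)/4+np.array([185,0])
q=plane(w,d([(43,470),(425,533),(515,40)]),.012);print("base",q, q[1]-q[0],q[2]-q[1])
q=plane(w,d([(155,90),(178,110),(405,150),(408,100)]),.105);print("anvil",q)
q=plane(w,d([(160,158),(388,195),(156,190),(384,230)]),.085);print("jaw",q)
E
```

```text
rack top [[ 0.4488 -0.1892  0.108 ]
 [ 0.5975 -0.2143  0.108 ]
 [ 0.5855 -0.2838  0.108 ]
 [ 0.4376 -0.2584  0.108 ]] [ 0.5173 -0.2364  0.108 ]
handle [[ 0.5318 -0.2312  0.153 ]
 [ 0.5651 -0.2357  0.153 ]
 [ 0.5612 -0.2544  0.153 ]
 [ 0.5264 -0.2498  0.153 ]] [ 0.5461 -0.2428  0.153 ]
base [[0.5106 0.0478 0.012 ]
 [0.616  0.0307 0.012 ]
 [0.6355 0.1554 0.012 ]] [ 0.1054 -0.0171  0.    ] [0.0194 0.1247 0.    ]
anvil [[0.5517 0.1233 0.105 ]
 [0.5561 0.1198 0.105 ]
 [0.5996 0.1127 0.105 ]
 [0.6    0.1216 0.105 ]]
jaw [[0.5507 0.1147 0.085 ]
 [0.5981 0.1075 0.085 ]
 [0.5498 0.1085 0.085 ]
 [0.5974 0.1006 0.085 ]]
```

Call:
drive_tool:
  jaw: [1,1,1,1,1,1,1,1]
  translation:
    - [-4,-30,0]
    - [-7,-60,0]
    - [-11,-92,0]
    - [-15,-123,0]
    - [-18,-154,0]
    - [-22,-185,0]
    - [-26,-215,0]
    - [-29,-243,0]
  spin: [7,14,21,28,35,42,49,56]

```text
t: 0.82
eef_pos: [0.5453, -0.245, 0.2501]
tcp_rot: [-0.911, -3.006, 0.001]
ft_force: [0.4, -0.2, -0.2]
grip_width: 0.998
```

Call:
drive_tool:
  jaw: [1,1,1,1,1,1,1,1]
  translation:
    - [0,0,0]
    - [0,0,0]
    - [0,0,0]
    - [0,0,0]
    - [0,0,0]
    - [0,0,0]
    - [0,0,0]
    - [0,0,0]
  spin: [7,14,21,24.5,24.5,24.5,24.5,24.5]

```text
t: 1.48
eef_pos: [0.546, -0.2429, 0.2503]
tcp_rot: [-0.263, -3.13, 0.0]
ft_force: [0.3, 0.3, 0.0]
grip_width: 1.0
```

```bash
python3 - <<'E'
from bench import manip, capture, get_calibration
import cv2,pickle
c=get_calibration("wrist"); im=capture("wrist"); pickle.dump(c,open("w1.pkl","wb"))
cv2.imwrite("pics/w1.png",im)
s=manip.observe(); print(s["t"],s["eef_pos"],s["tcp_rot"],c["xyz"],s["ft_force"])
E
```

```text
1.5333 [ 0.54602047 -0.24291596  0.250282  ] [-2.62221871e-01 -3.13060123e+00  4.12739292e-04] [ 0.48169642 -0.23272425  0.37399407] [-0.10978848  0.41290249  1.01055923]
```

View pics/w1.png

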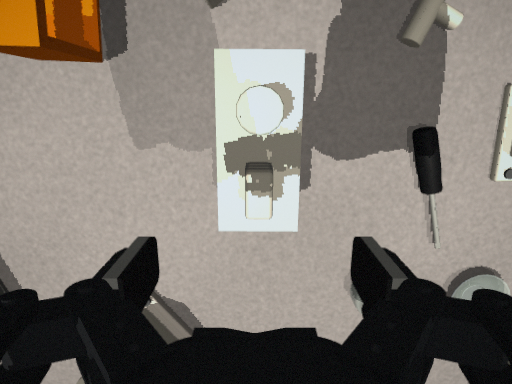

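```bash
python3 - <<'E'
from h import *
import pickle
c=pickle.load(open("w1.pkl","rb"));im=cv2.imread("pics/w1.png")
cv2.imwrite("pics/w1c.png",cv2.resize(im[40:240,205:315],(440,800)[:2],interpolation=cv2.INTER_CUBIC)[200:800])
np.set_printoptions(precision=4,suppress=True)
# predicted
q=plane(c,[(215,49),(304,49),(298,231),(220,231)],.108);print(q,q.mean(0),q[1]-q[0],q[3]-q[0])
E
```

```text
[[ 0.4381 -0.2561  0.108 ]
 [ 0.4494 -0.1887  0.108 ]
 [ 0.5975 -0.2132  0.108 ]
 [ 0.586  -0.2813  0.108 ]] [ 0.5178 -0.2348  0.108 ] [0.0114 0.0675 0.    ] [ 0.148  -0.0252  0.    ]
```

View pics/w1c.png

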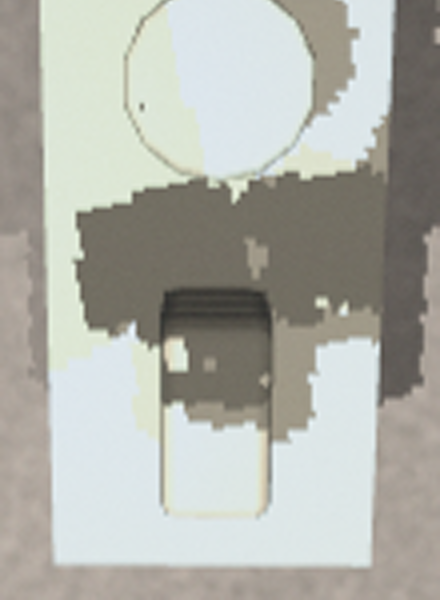

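```bash
python3 - <<'E'
from h import *
import pickle
c=pickle.load(open("w1.pkl","rb"))
np.set_printoptions(precision=4,suppress=True)
q=plane(c,np.array([(162,322),(270,322),(269,517),(163,517)])/4+[205,90],.153);print(q,q.mean(0),q[1]-q[0],q[3]-q[0],np.linalg.norm(q[1]-q[0]),np.linalg.norm(q[3]-q[0]))
E
```

```text
[[ 0.5267 -0.2467  0.153 ]
 [ 0.5299 -0.2281  0.153 ]
 [ 0.5657 -0.2338  0.153 ]
 [ 0.5625 -0.2528  0.153 ]] [ 0.5462 -0.2403  0.153 ] [0.0031 0.0186 0.    ] [ 0.0357 -0.0061  0.    ] 0.01887823755635052 0.036243419337667636
```

Call:
drive_tool:
  jaw: [1,1,1,1,1,1,1,1]
  translation:
    - [0,1,-20]
    - [0,1.5,-40]
    - [0,1.5,-60]
    - [0,1.5,-80]
    - [0,1.5,-97]
    - [0,1.5,-110]
    - [0,1.5,-117]
    - [0,1.5,-117]
  spin: [0,0,0,0,0,0,0,0]

```text
t: 2.2
eef_pos: [0.5456, -0.2412, 0.1321]
tcp_rot: [-0.26, -3.129, -0.0]
ft_force: [0.1, -0.0, -0.1]
grip_width: 1.0
```

Call:
drive_tool:
  jaw: [0,-0.4,-0.7,-1,-1,-1,-1,-1]
  translation:
    - [0,0,0]
    - [0,0,0]
    - [0,0,0]
    - [0,0,0]
    - [0,0,0]
    - [0,0,0]
    - [0,0,0]
    - [0,0,0]
  spin: [0,0,0,0,0,0,0,0]

```text
t: 2.87
eef_pos: [0.5461, -0.2415, 0.1337]
tcp_rot: [0.26, 3.13, -0.001]
ft_force: [-1.2, 1.0, 5.4]
grip_width: 0.23
```

```bash
python3 - <<'E'
from bench import manip, capture, get_calibration
import cv2,pickle
im=capture("wrist"); cv2.imwrite("pics/w2.png",im)
im=capture("side"); cv2.imwrite("pics/s2.png",cv2.resize(im[150:300,180:330],(600,600)))
s=manip.observe(); print(s)
E
```

```text
{'t': 2.9667, 'qpos': array([ 0.56051883,  0.91162321, -0.41150565,  1.5231975 ,  0.45554428,
        0.802522  ,  1.37632258]), 'dq': array([-1.59693316e-04,  1.66404969e-04,  4.04537367e-04,  5.82032292e-04,
        2.47769848e-03, -2.92119575e-04,  1.59456406e-05]), 'effort': array([-1.94712072e-01, -9.37131572e+01, -6.99688643e+00, -1.83905447e+01,
        6.94738165e-02, -3.92632792e-01,  2.65039533e-03]), 'eef_pos': array([ 0.54611187, -0.24152733,  0.13372244]), 'tcp_rot': array([ 2.60203413e-01,  3.13027251e+00, -4.89870603e-04]), 'ft_force': array([-1.12379029,  0.7877309 ,  5.08715265]), 'ft_torque': array([0.04766671, 0.30575134, 0.00723945]), 'grip_width': 0.22221866114918207}
```

View pics/w2.png

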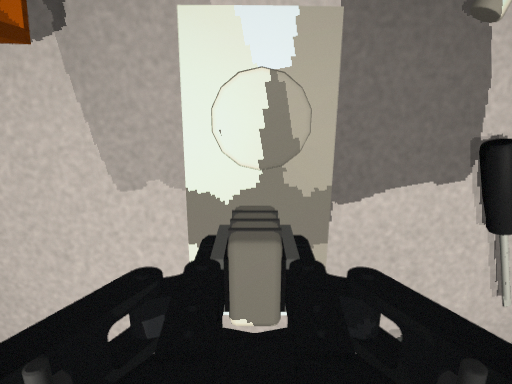

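View pics/s2.png

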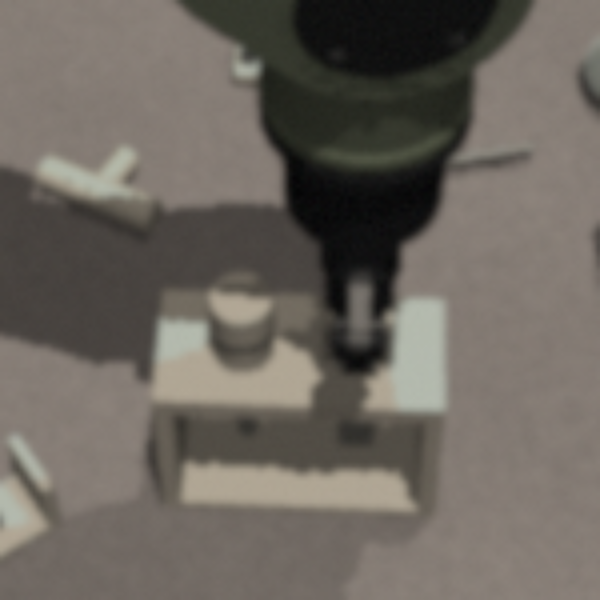

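Call:
drive_tool:
  jaw: [-1,-1,-1,-1,-1,-1,-1,-1]
  translation:
    - [0,0,8]
    - [0,0,25]
    - [0,0,45]
    - [0,0,65]
    - [0,0,85]
    - [0,0,105]
    - [0,0,125]
    - [0,0,137]
  spin: [0,0,0,0,0,0,0,0]

```text
t: 3.63
eef_pos: [0.5462, -0.2415, 0.2729]
tcp_rot: [0.26, 3.129, -0.001]
ft_force: [-0.9, -0.3, -1.4]
grip_width: 0.226
```

```bash
python3 - <<'E'
from bench import manip, capture, get_calibration
import cv2,pickle
im=capture("wrist"); cv2.imwrite("pics/w3.png",im)
im=capture("side"); cv2.imwrite("pics/s3.png",cv2.resize(im[100:300,180:380],(600,600)))
s=manip.observe(); print(s["eef_pos"],s["ft_force"],s["ft_torque"],s["grip_width"])
E
```

```text
[ 0.54648257 -0.24153506  0.27256938] [-0.53209811  0.48424563 -1.79952919] [-0.0674672  -0.02514515  0.00434069] 0.22964268368404753
```

View pics/w3.png

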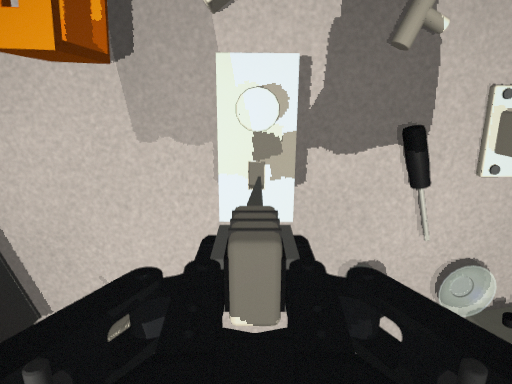

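View pics/s3.png

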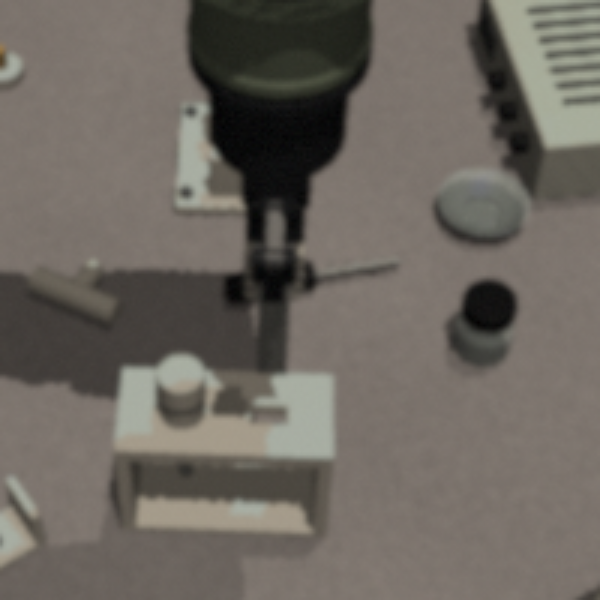

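Call:
drive_tool:
  jaw: [-1,-1,-1,-1,-1,-1,-1,-1]
  translation:
    - [4,12,0]
    - [12,36,0]
    - [20,64,0]
    - [29,94,0]
    - [38,124,0]
    - [47,154,0]
    - [57,184,0]
    - [66,214,0]
  spin: [0,0,0,0,0,0,0,0]

```text
t: 4.4
eef_pos: [0.6119, -0.0252, 0.2695]
tcp_rot: [-0.259, -3.13, -0.0]
ft_force: [0.7, 0.0, -0.5]
grip_width: 0.226
```

Call:
drive_tool:
  jaw: [-1,-1,-1,-1,-1,-1,-1,-1]
  translation:
    - [9,30,0]
    - [18,58,0]
    - [27,84,0]
    - [34,106,0]
    - [39,124,0]
    - [42,134,0]
    - [43,137,0]
    - [43,137,0]
  spin: [0,0,0,0,0,0,0,0]

```text
t: 5.07
eef_pos: [0.6548, 0.1098, 0.2697]
tcp_rot: [-0.259, -3.13, 0.001]
ft_force: [0.5, -0.6, -1.2]
grip_width: 0.228
```

```bash
python3 - <<'E'
from bench import manip, capture, get_calibration
import cv2,pickle
s=manip.observe(); print(s["t"],s["eef_pos"],s["tcp_rot"],s["ft_force"],s["grip_width"])
c=get_calibration("wrist"); im=capture("wrist"); pickle.dump(c,open("w4.pkl","wb"))
cv2.imwrite("pics/w4.png",im)
cv2.imwrite("pics/w4c.png",cv2.resize(im[60:260,160:360],(800,800),interpolation=cv2.INTER_CUBIC)[:600])
E
```

```text
5.0667 [0.65477187 0.10982995 0.26970247] [-2.59029333e-01 -3.13010357e+00  6.32199015e-04] [ 0.54039907 -0.59756007 -1.23292202] 0.22769375633213934
```

View pics/w4.png

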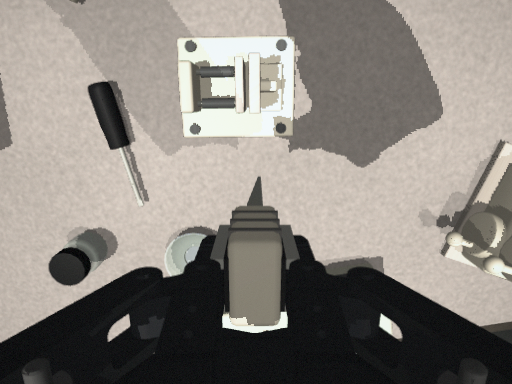

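View pics/w4c.png

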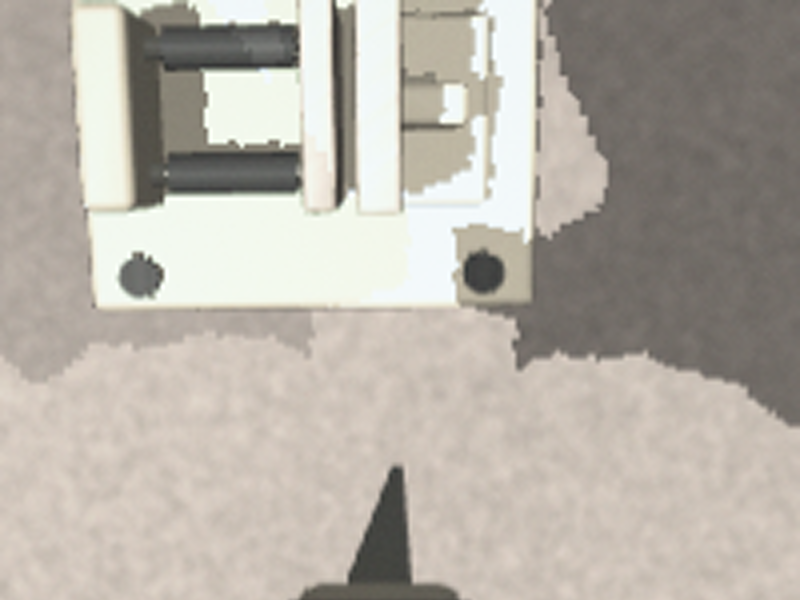

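```bash
python3 - <<'E'
from h import *
im=cv2.imread("pics/w4.png")
cv2.imwrite("pics/w4d.png",cv2.resize(im[46:118,225:300],(750,720),interpolation=cv2.INTER_NEAREST)[:600])
cv2.imwrite("pics/w4e.png",cv2.resize(im[90:120,225:275],(800,480),interpolation=cv2.INTER_NEAREST))
g=cv2.cvtColor(im,cv2.COLOR_BGR2GRAY)
for v in range(50,115,5): print(v,g[v,228:268])
E
```

```text
50 [245 245 245 245 245 245 245 245 245 245 246 245 245 246 246 245 245 245
 245 245 245 245 245 245 245 245 245 246 246 245 245 245 245 245 245 245
 245 246 245 246]
55 [245 246 245 245 246 244 246 245 242 242 243 242 242 242 242 243 242 242
 242 242 174 241 245 246 245 246 245 245 245 245 243 220 221 245 245 245
 245 245 245 245]
60 [243 243 243 243 243 243 191 241 245 245 245 246 246 245 210  97 243 243
 243 242 215 240 246 246 245 246 245 245 244 245 244 218 151 176 177 177
 177 179 180 176]
65 [150 152 243 244 244 243 211 239 246 246 245 245 245 246 220  68  68 120
 131 132 130 239 246 246 245 246 245 245 245 245 244 210 151 178 181 180
 178 177 180 178]
70 [111 109  95  95  94  79 119 237 246 246 246 245 246 246 210  71  67 101
 132 131 112 233 246 246 246 245 246 246 246 246 245 214 152 180 178 181
 180 178 181 179]
75 [ 81  71  71  71  70  76 114 230 246 246 246 245 246 245 218  79  69 101
 133 131 129 235 246 246 246 246 246 246 245 245 244 208 128 181 181 180
 179 181 180 180]
80 [244 245 245 244 244 244 215 231 246 246 246 246 246 245 227 110  68  87
 134 132 125 235 246 2
[... 373 characters left out ...]
144 140 143
 144 148 147 146]
95 [131 136 245 238 238 238 237 198 237 241 241 246 247 246 239 176  70  73
 134 132 141 232 247 247 246 246 246 246 247 246 246 225 139 179 180 181
 181 181 181 183]
100 [ 82  86  87  82  83  84  94 140 229 241 241 240 237 233 242 193  76  73
 132 134 140 221 246 246 246 246 247 246 246 246 245 223 155 181 181 181
 180 183 180 183]
105 [ 86  86  85  85  88  85  68 125 229 243 241 239 236 231 224 199  62  74
 137 134 139 213 246 247 246 246 247 247 246 245 244 223 159 182 182 182
 181 181 181 182]
110 [246 246 245 246 245 246 245 216 224 243 240 236 233 229 225 176  69 130
 245 245 244 214 245 247 247 247 247 247 247 246 244 224 168 240 239 239
 239 239 238 239]
```

View pics/w4d.png

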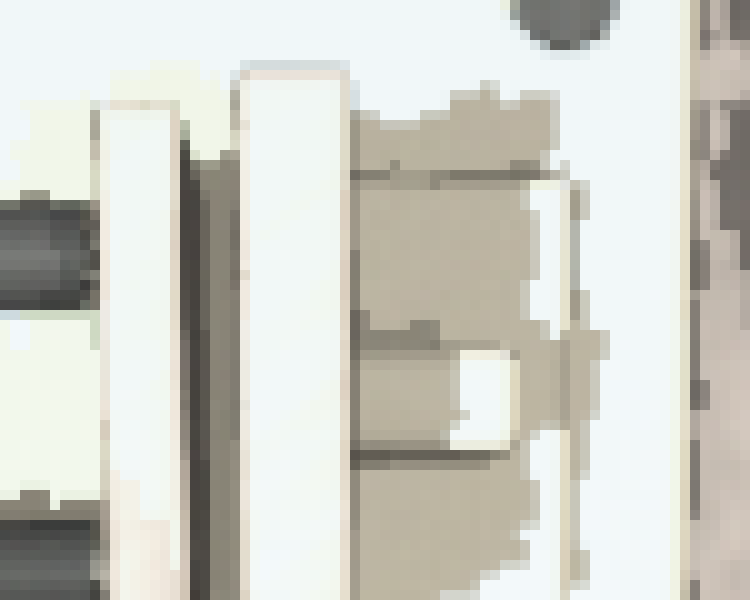

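```bash
python3 - <<'E'
from h import *
import pickle
np.set_printoptions(precision=4,suppress=True)
c=pickle.load(open("w4.pkl","rb"))
a=plane(c,[(248.3,55),(248.5,75),(248.75,105),(249,112)],.105);print("anvil",a)
j=plane(c,[(242.7,60),(243,75),(243.7,105)],.085);print("jaw",j)
t=plane(c,[(258.2,176.3),(260.2,176.3)],.149);print("tip",t, t.mean(0)-[.65477,.10983,.2697])
b=plane(c,[(178,37.5),(294,37),(293.5,136),(183.5,136.5)],.012);print("base",b,b[1]-b[0],b[3]-b[0],b[2]-b[1])
# anvil end corners in z=.105
e=plane(c,[(248.2,52),(249,112.8),(259.8,52),(260.3,112.8)],.105);print(e)
d=a[2]-a[0];print(np.degrees(np.arctan2(d[1],d[0])))
d=e[3]-e[2];print(np.degrees(np.arctan2(d[1],d[0])))
E
```

```text
anvil [[0.5523 0.1209 0.105 ]
 [0.568  0.1184 0.105 ]
 [0.5925 0.1144 0.105 ]
 [0.5984 0.1136 0.105 ]]
jaw [[0.553  0.1153 0.085 ]
 [0.5657 0.1133 0.085 ]
 [0.5918 0.1094 0.085 ]]
tip [[0.6464 0.1134 0.149 ]
 [0.6466 0.115  0.149 ]] [-0.0083  0.0044 -0.1207]
base [[0.5094 0.0484 0.012 ]
 [0.5299 0.1736 0.012 ]
 [0.6365 0.1586 0.012 ]
 [0.6159 0.0309 0.012 ]] [0.0205 0.1253 0.    ] [ 0.1065 -0.0174  0.    ] [ 0.1067 -0.0151  0.    ]
[[0.55   0.1212 0.105 ]
 [0.599  0.1135 0.105 ]
 [0.5516 0.1308 0.105 ]
 [0.6006 0.1232 0.105 ]]
-9.15440539343262
-8.705874370965772
```

Call:
drive_tool:
  jaw: [-1,-1,-1,-1,-1,-1,-1,-1]
  translation:
    - [-6,0,0]
    - [-20,0,0]
    - [-38,0,0]
    - [-55,0,0]
    - [-69,0,0]
    - [-78,0,0]
    - [-81,0.5,0]
    - [-81,0.5,0]
  spin: [0,0.1,0.2,0.4,0.4,0.4,0.4,0.4]

```text
t: 5.78
eef_pos: [0.5738, 0.109, 0.2707]
tcp_rot: [0.251, 3.131, -0.001]
ft_force: [1.0, -0.2, -0.8]
grip_width: 0.227
```

Call:
drive_tool:
  jaw: [-1,-1,-1,-1,-1,-1,-1,-1]
  translation:
    - [0,0,-4]
    - [0,0,-12]
    - [0,0,-20]
    - [0,0,-27]
    - [0,0,-32]
    - [0,0,-35]
    - [0,0,-35]
    - [0,0,-35]
  spin: [0,0,0,0,0,0,0,0]

```text
t: 6.45
eef_pos: [0.574, 0.11, 0.2352]
tcp_rot: [-0.249, -3.132, 0.0]
ft_force: [-0.8, -0.5, -0.4]
grip_width: 0.223
```

```bash
cat > look.py <<'E'
import sys
from h import *
from bench import manip, capture, get_calibration
import pickle
k=sys.argv[1]
s=manip.observe(); print(s["t"],s["eef_pos"],s["tcp_rot"],s["ft_force"],s["ft_torque"],s["grip_width"])
c=get_calibration("wrist"); im=capture("wrist"); pickle.dump(c,open(f"w{k}.pkl","wb")); cv2.imwrite(f"pics/w{k}.png",im)
a=capture("side"); b=capture("scene"); cv2.imwrite(f"pics/s{k}.png",a); cv2.imwrite(f"pics/c{k}.png",b)
A=cv2.resize(a[100:180,220:300],(400,400),interpolation=cv2.INTER_CUBIC);B=cv2.resize(b[190:270,260:340],(400,400),interpolation=cv2.INTER_CUBIC)
cv2.imwrite(f"pics/ab{k}.png",np.hstack([A,B]))
E
python3 look.py 5
```

```text
6.45 [0.57401792 0.11004396 0.2352386 ] [-2.49207866e-01 -3.13161324e+00  1.49017744e-04] [-0.82089268 -0.49041754 -0.43450692] [-0.05307392  0.0004572  -0.06800618] 0.22295779450037637
```

View pics/ab5.png

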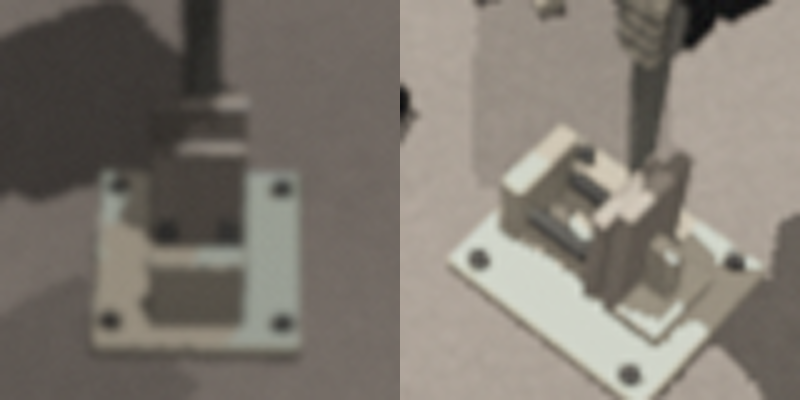

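View pics/w5.png

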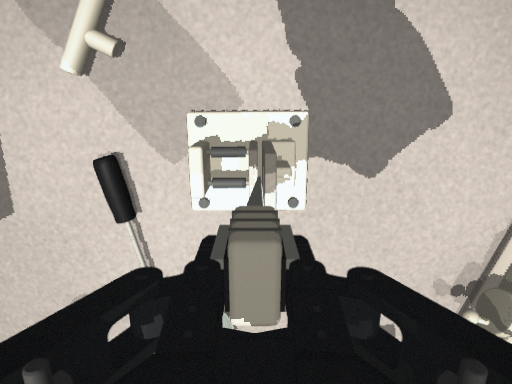

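```bash
python3 - <<'E'
from h import *
im=cv2.imread("pics/w5.png")
cv2.imwrite("pics/w5d.png",cv2.resize(im[136:216,230:285],(550,800),interpolation=cv2.INTER_NEAREST)[:800][200:])
g=cv2.cvtColor(im,cv2.COLOR_BGR2GRAY)
for v in range(140,205,5): print(v,g[v,246:284])
E
```

```text
140 [232 232 233 232 226 123 120 121 121 122 125 136 138 137 138 137 123 113
 111 111 110 114 113 115 117 117 118 118 118 117 118 118 118 121 118 111
 112 112]
145 [136 139 136 112  85  83  83  84  84  82  84 110 138 139 138 134  73  83
  85  84  86  85  84  84  83  84  94 173 187 189 189 188 188 190 188 190
 189 188]
150 [101 162 142  96 104 105 106 104 105 106 100  98 137 139 137 136  72  73
  83  85  85  85  85  87  85  84  85  84  95 173 191 189 190 188 190 190
 190 188]
155 [237 235 191 108 118 117 120 122 119 121 114 104 137 139 135 135  73  72
  80 112 118 117 118 117 115 115 117 118 121 116 117 190 174 174 171 173
 188 188]
160 [248 247 218 115 118 117 117 117 116 116 116 105 137 136 137 134  72  71
  79 108 118 119 120 118 120 119 119 118 121 117 105 118 118 116 118 118
 117 121]
165 [247 247 215 110 115 117 117 121 163 159 112 106 136 137 138 134  75  72
  77 112 118 121 119 119 119 119 119 117 115 111 100  99  99  98 100  99
  99  99]
170 [136 136 129 227 245 244 242 239 236 248 244 195 136 137 137 132  75 103
  78 110 117 115 119 118 119 120 119 118 117 114 129 192 190 19
[... 279 characters left out ...]
61 166 167 168 168 170 156 137 189 189 188 189 190
 188 189]
185 [170 221 221 228 246 249 245 236 172  73  71  70  71  70  83 175 101 103
  90 146 166 167 168 169 170 168 168 163 161 147 173 231 250 250 250 250
 250 250]
190 [250 250 250 233 249 248 195  71  72  71  71  71  70  71  74 118 191 100
  88 142 159 159 159 163 164 166 167 173 220 227 217 250 250 250 250 250
 250 250]
195 [250 250 249 225 193  72  72  72  70  69  68  71  70  73  72  97 224 102
 129 246 250 249 249 248 248 248 248 248 247 226 193 250 250 250 250 250
 250 250]
200 [250 249 196  71  71  70  72  73  72  72  71  71  69  68  72  84 165 192
 153 244 249 249 249 249 249 249 248 248 247 224 187 250 250 250 250 250
 250 250]
```

View pics/w5d.png

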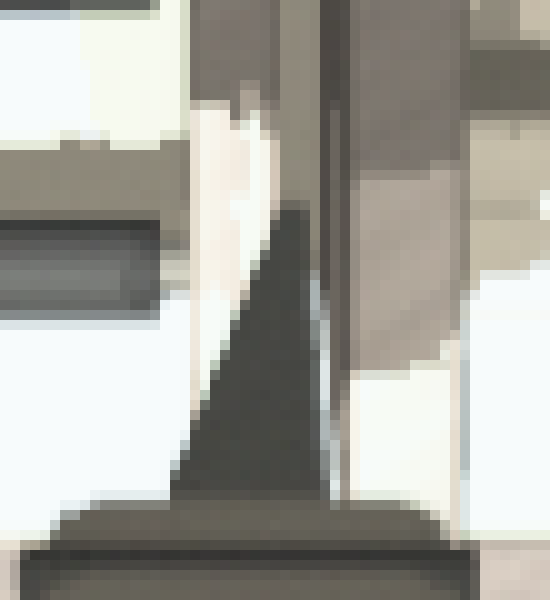

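```bash
python3 - <<'E'
from h import *
import pickle
np.set_printoptions(precision=4,suppress=True)
c=pickle.load(open("w5.pkl","rb"))
n=np.array([.155,.988]);T=np.array([.57402,.11004])
tl=plane(c,[(257.3,177),(260.6,177)],.1145)[:,:2]
for z in(.1045,):
  a=plane(c,[(264.3,150),(264.5,178),(264.7,190)],z)[:,:2]; print(a,(a-T)@n)
print(tl,(tl-T)@n)
j=plane(c,[(257.4,165)],.085)[:,:2];print(j,(j-T)@n, (a-j)@n)
t=np.array([.988,-.155]);e=plane(c,[(264.5,143),(264.9,196)],.105)[:,:2];print((e-T)@t)
E
```

```text
[[0.5477 0.1215]
 [0.5702 0.1182]
 [0.5802 0.1169]] [0.0072 0.0075 0.0077]
[[0.5661 0.1129]
 [0.5665 0.1154]] [0.0016 0.0042]
[[0.5625 0.1138]] [0.0019] [0.0053 0.0056 0.0058]
[-0.0334  0.01  ]
```

Call:
drive_tool:
  jaw: [-1,-1,-1,-1,-1,-1,-1,-1]
  translation:
    - [0,0,-4]
    - [0,0,-10]
    - [0,0,-16]
    - [0,0,-20]
    - [0,0,-21]
    - [0.1,0.7,-21]
    - [0.2,1.4,-21]
    - [0.3,1.7,-21]
  spin: [0,0,0,0,0,0,0,0]

```text
t: 7.27
eef_pos: [0.5744, 0.1119, 0.2145]
tcp_rot: [0.249, 3.131, 0.0]
ft_force: [-0.2, 0.5, -1.6]
grip_width: 0.225
```

Call:
drive_tool:
  jaw: [-1,-1,-1,-1,-1,-1,-1,-1]
  translation:
    - [0,0,0]
    - [0,0.2,0]
    - [0,0.4,0]
    - [0.1,0.6,0]
    - [0.1,0.8,0]
    - [0.1,0.8,0]
    - [0.1,0.8,0]
    - [0.1,0.8,0]
  spin: [0,0,0,0,0,0,0,0]

```text
t: 7.93
eef_pos: [0.5744, 0.1125, 0.2143]
tcp_rot: [0.249, 3.132, -0.0]
ft_force: [0.4, -0.3, -0.7]
grip_width: 0.228
```

Call:
drive_tool:
  jaw: [-1,-1,-1,-1,-1,-1,-1,-1]
  translation:
    - [0,0.1,0]
    - [0,0.2,0]
    - [0,0.3,0]
    - [0.1,0.4,0]
    - [0.1,0.5,0]
    - [0.1,0.5,0]
    - [0.1,0.5,0]
    - [0.1,0.5,0]
  spin: [0,0,0,0,0,0,0,0]

```text
t: 8.6
eef_pos: [0.5744, 0.113, 0.2142]
tcp_rot: [-0.249, -3.132, 0.0]
ft_force: [-0.1, -1.2, -0.9]
grip_width: 0.229
```

Call:
drive_tool:
  jaw: [-1,-1,-1,-1,-1,-1,-1,-1]
  translation:
    - [0,0.1,0]
    - [0,0.2,0]
    - [0,0.3,0]
    - [0,0.4,0]
    - [0,0.4,0]
    - [0,0.4,0]
    - [0,0.4,0]
    - [0,0.4,0]
  spin: [0,0,0,0,0,0,0,0]

```text
t: 9.27
eef_pos: [0.5745, 0.1133, 0.2143]
tcp_rot: [0.249, 3.132, -0.0]
ft_force: [-0.5, -0.6, 0.9]
grip_width: 0.229
```

```bash
python3 look.py 6; python3 - <<'E'
from h import *
im=cv2.imread("pics/w6.png")
cv2.imwrite("pics/w6d.png",cv2.resize(im[136:216,230:285],(550,800),interpolation=cv2.INTER_NEAREST)[200:])
E
```

```text
9.2667 [0.57448261 0.1133064  0.21426746] [ 2.49263230e-01  3.13166476e+00 -4.77298027e-04] [-0.45635961 -0.60128873  0.9346827 ] [-0.47006776  0.04669577 -0.01259377] 0.2289207004724924
```

View pics/w6d.png

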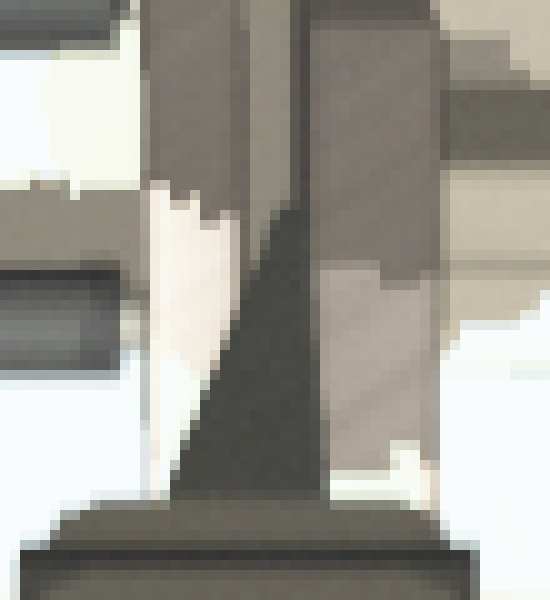

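Call:
drive_tool:
  jaw: [-1,-1,-1,-1,-1,-1,-1,-1]
  translation:
    - [0,0.1,0]
    - [0,0.2,0]
    - [0,0.3,0]
    - [0,0.3,0]
    - [0,0.3,0]
    - [0,0.3,0]
    - [0,0.3,0]
    - [0,0.3,0]
  spin: [0,0,0,0,0,0,0,0]

```text
t: 10.08
eef_pos: [0.5745, 0.1136, 0.2143]
tcp_rot: [0.249, 3.132, -0.001]
ft_force: [0.6, -4.0, 2.1]
grip_width: 0.228
```

```bash
cat > f.py <<'E'
from bench import manip,capture
import numpy as np
np.set_printoptions(precision=3,suppress=True)
F=[];T=[]
for i in range(4):
    s=manip.observe();F.append(s["ft_force"]);T.append(s["ft_torque"])
    if i<3: capture("side")
print(s["t"],s["eef_pos"]*1000,"F",np.mean(F,0),np.std(F,0),"T",np.mean(T,0),np.std(T,0),s["grip_width"],s["tcp_rot"])
E
python3 f.py
```

```text
10.2333 [574.505 113.572 214.295] F [ 0.037 -4.386  1.039] [0.555 0.327 0.61 ] T [-1.33   0.019  0.012] [0.051 0.036 0.036] 0.22905175445440976 [ 0.249  3.132 -0.   ]
```

Call:
drive_tool:
  jaw: [-1,-1,-1,-1,-1,-1,-1,-1]
  translation:
    - [0,-0.2,0]
    - [0,-0.2,-2]
    - [0,-0.2,-5]
    - [0,-0.2,-8]
    - [0,-0.2,-11]
    - [0,-0.2,-14]
    - [0,-0.2,-15]
    - [0,-0.2,-15]
  spin: [0,0,0,0,0,0,0,0]

```text
t: 10.9
eef_pos: [0.5743, 0.1135, 0.1988]
tcp_rot: [-0.249, -3.131, 0.0]
ft_force: [-0.9, -3.8, -3.2]
grip_width: 0.227
```

```bash
python3 f.py; python3 look.py 7
```

```text
11.05 [574.347 113.516 199.172] F [-0.737 -3.621 -2.173] [0.39  0.287 0.575] T [-1.073  0.232  0.012] [0.015 0.04  0.033] 0.22523776259771636 [-0.249 -3.131  0.   ]
11.05 [0.57434693 0.11351635 0.1991723 ] [-2.49108128e-01 -3.13128207e+00  2.93774931e-04] [-0.3269082  -3.73715766 -1.73764738] [-1.08839749  0.29055103  0.05936205] 0.22523776259771636
```

View pics/ab7.png

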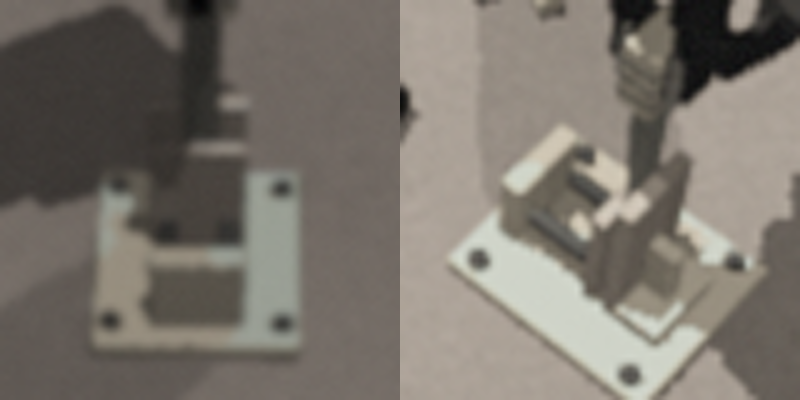

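Call:
drive_tool:
  jaw: [-1,-1,-1,-1,-1,-1,-1,-1]
  translation:
    - [0,-0.2,0]
    - [0,-0.2,-2]
    - [0,-0.2,-5]
    - [0,-0.2,-8]
    - [0,-0.2,-11]
    - [0,-0.2,-13]
    - [0,-0.2,-13]
    - [0,-0.2,-13]
  spin: [0,0,0,0,0,0,0,0]

```text
t: 11.87
eef_pos: [0.5744, 0.1134, 0.186]
tcp_rot: [-0.249, -3.131, 0.0]
ft_force: [-0.8, -2.9, -3.4]
grip_width: 0.224
```

```bash
python3 f.py
```

```text
12.0167 [574.425 113.343 186.278] F [-1.002 -2.717 -1.967] [0.488 0.148 0.932] T [-0.793  0.198  0.039] [0.016 0.031 0.026] 0.22752402761162382 [-0.249 -3.132  0.   ]
```

Call:
drive_tool:
  jaw: [-1,-1,-1,-1,-1,-1,-1,-1]
  translation:
    - [0,-0.1,-1]
    - [0,-0.1,-2]
    - [0,-0.1,-3]
    - [0,-0.1,-4]
    - [0,-0.1,-5]
    - [0,-0.1,-5]
    - [0,-0.1,-5]
    - [0,-0.1,-5]
  spin: [0,0,0,0,0,0,0,0]

```text
t: 12.68
eef_pos: [0.5744, 0.1133, 0.1812]
tcp_rot: [-0.249, -3.132, 0.0]
ft_force: [-0.5, -2.5, -1.6]
grip_width: 0.225
```

```bash
python3 f.py
```

```text
12.8333 [574.425 113.262 181.253] F [-0.133 -2.027 -1.594] [0.205 0.313 0.344] T [-0.402  0.069 -0.008] [0.038 0.031 0.022] 0.2249289232136933 [-0.249 -3.132  0.   ]
```

Call:
drive_tool:
  jaw: [-1,-1,-1,-1,-1,-1,-1,-1]
  translation:
    - [0,0,-0.5]
    - [0,0,-1]
    - [0,0,-1.5]
    - [0,0,-2]
    - [0,0,-2.5]
    - [0,0,-3]
    - [0,0,-3]
    - [0,0,-3]
  spin: [0,0,0,0,0,0,0,0]

```text
t: 13.5
eef_pos: [0.5744, 0.1132, 0.1782]
tcp_rot: [-0.249, -3.132, 0.0]
ft_force: [0.8, -0.6, -1.2]
grip_width: 0.22
```

```bash
python3 f.py
```

```text
13.65 [574.463 113.229 178.253] F [ 0.219 -0.872 -1.27 ] [0.525 0.178 0.156] T [-0.291  0.085  0.001] [0.021 0.025 0.003] 0.2268879238069957 [-0.249 -3.132  0.   ]
```

Call:
drive_tool:
  jaw: [-1,-1,-1,-1,-1,-1,-1,-1]
  translation:
    - [0,0,-0.5]
    - [0,0,-1]
    - [0,0,-1.5]
    - [0,0,-2]
    - [0,0,-2]
    - [0,0,-2]
    - [0,0,-2]
    - [0,0,-2]
  spin: [0,0,0,0,0,0,0,0]

```text
t: 14.32
eef_pos: [0.5745, 0.1132, 0.1763]
tcp_rot: [-0.249, -3.132, 0.0]
ft_force: [0.6, -0.4, -0.4]
grip_width: 0.229
```

```bash
python3 f.py
```

```text
14.4667 [574.47  113.24  176.266] F [-0.084 -0.414 -0.94 ] [0.577 0.108 0.748] T [-0.222  0.045  0.003] [0.037 0.022 0.028] 0.22626119669827444 [-0.249 -3.132  0.   ]
```

Call:
drive_tool:
  jaw: [-1,-1,-1,-1,-1,-1,-1,-1]
  translation:
    - [0,0,-0.5]
    - [0,0,-1]
    - [0,0,-1.5]
    - [0,0,-2]
    - [0,0,-2]
    - [0,0,-2]
    - [0,0,-2]
    - [0,0,-2]
  spin: [0,0,0,0,0,0,0,0]

```text
t: 15.13
eef_pos: [0.5745, 0.1132, 0.1743]
tcp_rot: [0.249, 3.132, -0.0]
ft_force: [0.6, -0.8, -0.5]
grip_width: 0.226
```

```bash
python3 f.py
```

```text
15.2833 [574.491 113.214 174.245] F [ 0.442 -0.936 -0.188] [0.549 0.611 0.394] T [-0.202 -0.184  0.02 ] [0.023 0.039 0.024] 0.22605821492796008 [-0.249 -3.132  0.   ]
```

Call:
drive_tool:
  jaw: [-1,-1,-1,-1,-1,-1,-1,-1]
  translation:
    - [0,0.1,-0.5]
    - [0,0.1,-1]
    - [0,0.1,-1.5]
    - [0,0.1,-2]
    - [0,0.1,-2]
    - [0,0.1,-2]
    - [0,0.1,-2]
    - [0,0.1,-2]
  spin: [0,0,0,0,0,0,0,0]

```text
t: 15.95
eef_pos: [0.5745, 0.1132, 0.1723]
tcp_rot: [0.249, 3.132, -0.0]
ft_force: [1.4, -3.0, 3.0]
grip_width: 0.225
```

```bash
python3 f.py; python3 look.py 8;python3 - <<'E'
from h import *
im=cv2.imread("pics/w8.png")
cv2.imwrite("pics/w8d.png",cv2.resize(im[136:216,230:285],(550,800),interpolation=cv2.INTER_NEAREST)[200:])
E
```

```text
16.1 [574.493 113.288 172.245] F [ 1.078 -2.06   2.753] [0.43  0.62  0.264] T [-0.576 -0.162  0.055] [0.042 0.02  0.028] 0.22379547681831957 [ 0.249  3.132 -0.   ]
16.1 [0.57449262 0.11328829 0.17224528] [ 2.49222200e-01  3.13168438e+00 -2.50923321e-04] [ 0.35995312 -1.6253106   2.3795641 ] [-0.62656161 -0.14847869  0.05625419] 0.22379547681831957
```

View pics/w8d.png

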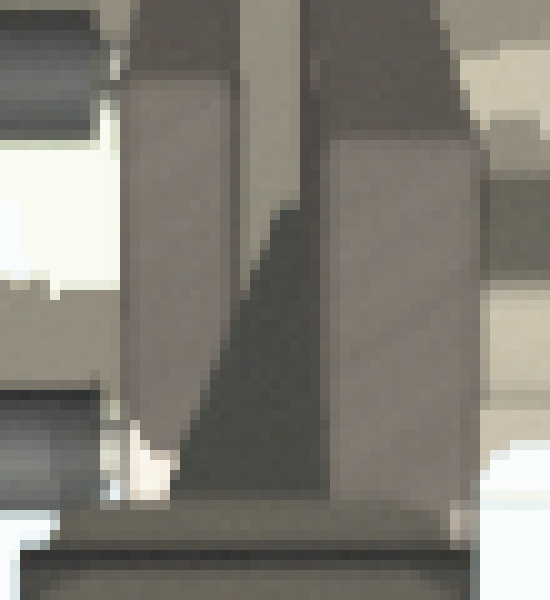

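View pics/ab8.png

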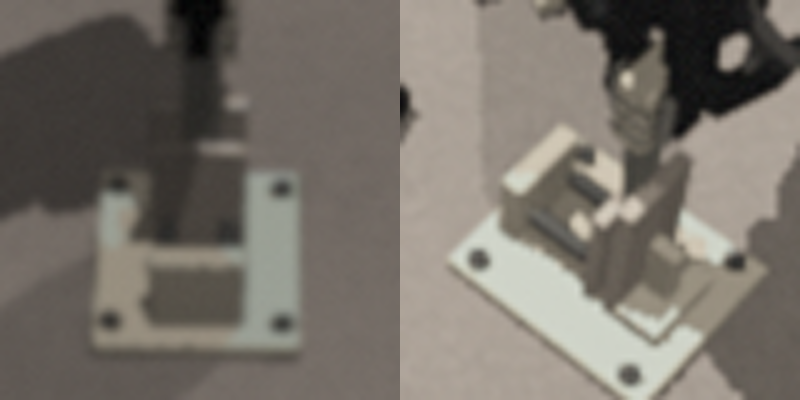

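Call:
drive_tool:
  jaw: [-1,-1,-1,-1,-1,-1,-1,-1]
  translation:
    - [0,0,-0.2]
    - [0,0,-0.4]
    - [0,0,-0.6]
    - [0,0,-0.8]
    - [0,0,-1]
    - [0,0,-1]
    - [0,0,-1]
    - [0,0,-1]
  spin: [0,0,0,0,0,0,0,0]

```text
t: 16.92
eef_pos: [0.5745, 0.1133, 0.1713]
tcp_rot: [-0.249, -3.132, 0.0]
ft_force: [0.8, -2.9, 4.8]
grip_width: 0.229
```

```bash
python3 f.py
```

```text
17.0667 [574.467 113.259 171.277] F [-0.157 -2.801  4.801] [0.656 0.289 0.078] T [-0.687  0.012  0.07 ] [0.022 0.052 0.024] 0.22263578306482149 [-0.249 -3.132  0.   ]
```

Call:
drive_tool:
  jaw: [-1,-1,-1,-1,-1,-1,-1,-1]
  translation:
    - [0,-0.1,-0.2]
    - [0,-0.1,-0.4]
    - [0,-0.1,-0.6]
    - [0,-0.1,-0.8]
    - [0,-0.1,-1]
    - [0,-0.1,-1]
    - [0,-0.1,-1]
    - [0,-0.1,-1]
  spin: [0,0,0,0,0,0,0,0]

```text
t: 17.73
eef_pos: [0.5745, 0.1132, 0.1703]
tcp_rot: [-0.249, -3.132, 0.0]
ft_force: [-0.1, -1.6, 3.9]
grip_width: 0.229
```

```bash
python3 f.py
```

```text
17.8833 [574.478 113.208 170.244] F [-0.305 -1.908  4.021] [0.471 0.277 0.157] T [-0.516  0.018  0.042] [0.034 0.012 0.033] 0.22771853167407632 [-0.249 -3.132  0.   ]
```

Call:
drive_tool:
  jaw: [-1,-1,-1,-1,-1,-1,-1,-1]
  translation:
    - [0,0,-0.2]
    - [0,0,-0.4]
    - [0,0,-0.6]
    - [0,0,-0.8]
    - [0,0,-1]
    - [0,0,-1]
    - [0,0,-1]
    - [0,0,-1]
  spin: [0,0,0,0,0,0,0,0]

```text
t: 18.55
eef_pos: [0.5745, 0.1133, 0.1693]
tcp_rot: [0.249, 3.132, 0.0]
ft_force: [1.2, -1.6, 3.9]
grip_width: 0.225
```

```bash
python3 f.py; python3 look.py 9;python3 - <<'E'
from h import *
im=cv2.imread("pics/w9.png")
cv2.imwrite("pics/w9d.png",cv2.resize(im[136:216,230:285],(550,800),interpolation=cv2.INTER_NEAREST)[200:])
E
```

```text
18.7 [574.494 113.219 169.262] F [ 0.421 -1.446  3.916] [0.527 0.338 0.333] T [-0.393  0.002  0.047] [0.018 0.023 0.045] 0.22400244329640223 [ 0.249  3.132 -0.   ]
18.7 [0.57449355 0.11321878 0.16926242] [ 2.49272891e-01  3.13166892e+00 -1.02075993e-04] [ 0.60678926 -0.99452106  3.75584605] [-0.41907516 -0.02556745  0.08729342] 0.22400244329640223
```

View pics/w9d.png

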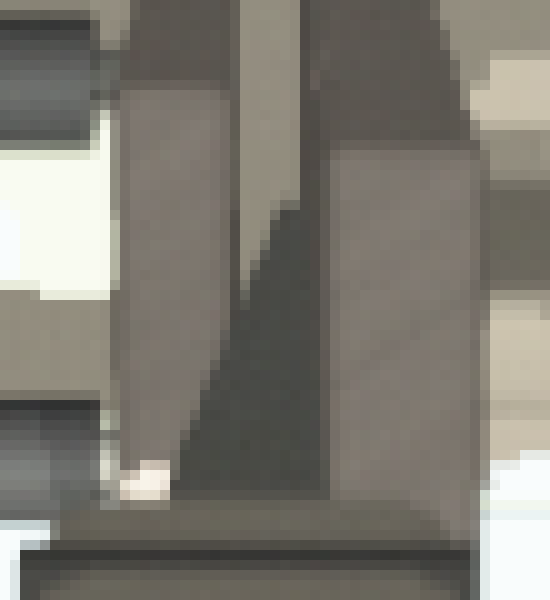

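View pics/ab9.png

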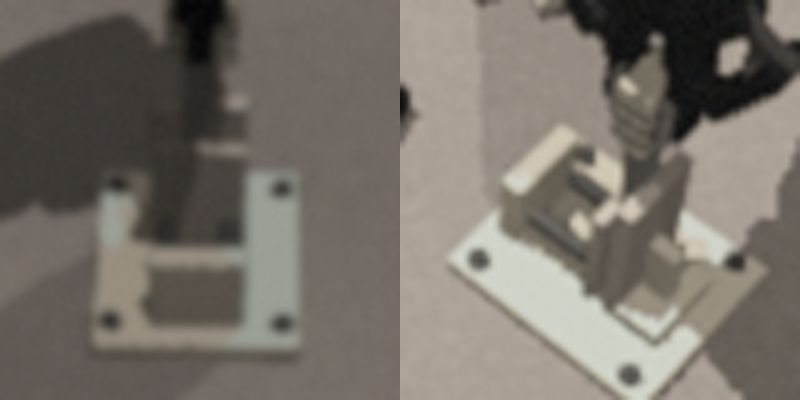

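Call:
drive_tool:
  jaw: [-1,-1,-1,-1,-1,-1,-1,-1]
  translation:
    - [0,0,-0.3]
    - [0,0,-0.6]
    - [0,0,-0.9]
    - [0,0,-1.2]
    - [0,0,-1.5]
    - [0,0,-1.5]
    - [0,0,-1.5]
    - [0,0,-1.5]
  spin: [0,0,0,0,0,0,0,0]

```text
t: 19.52
eef_pos: [0.5744, 0.1133, 0.1677]
tcp_rot: [-0.249, -3.132, 0.0]
ft_force: [0.9, -0.5, 3.1]
grip_width: 0.226
```

```bash
python3 f.py
```

```text
19.6667 [574.447 113.273 167.711] F [ 0.712 -1.011  2.981] [0.332 0.375 0.466] T [-0.274 -0.083  0.06 ] [0.028 0.018 0.042] 0.23193373374178944 [-0.249 -3.132  0.   ]
```

Call:
drive_tool:
  jaw: [-1,-1,-1,-1,-1,-1,-1,-1]
  translation:
    - [0,0,0]
    - [0,0,0]
    - [0,0.1,0]
    - [0,0.1,-0.2]
    - [0,0.1,-0.4]
    - [0,0.1,-0.6]
    - [0,0.1,-0.8]
    - [0,0.1,-1]
  spin: [0,0,0,0,0,0,0,0]

```text
t: 20.33
eef_pos: [0.5745, 0.1133, 0.1669]
tcp_rot: [0.249, 3.132, -0.0]
ft_force: [-0.4, -1.9, 6.1]
grip_width: 0.226
```

```bash
python3 f.py; python3 look.py 10;python3 - <<'E'
from h import *
import pickle
for k in (5,7,8,9,10):
    c=pickle.load(open(f"w{k}.pkl","rb"));g=cv2.cvtColor(cv2.imread(f"pics/w{k}.png"),cv2.COLOR_BGR2GRAY)
    # row imaging clamp x = .560 near jaw top
    uv=proj(c,[[.560,.1145,.085],[.560,.1196,.105]]); v=int(round(uv[0,1])); u=int(uv[0,0])
    print(k,uv.round(2).tolist(),v,u-14,g[v,u-14:u+18])
E
```

```text
20.4833 [574.505 113.253 166.862] F [ 0.133 -1.529  5.361] [0.499 0.237 0.648] T [-0.425  0.025  0.064] [0.024 0.009 0.041] 0.22850701341911328 [ 0.249  3.132 -0.   ]
20.4833 [0.57450471 0.11325333 0.1668617 ] [ 2.49320017e-01  3.13155285e+00 -2.74719624e-04] [ 0.84672112 -1.42131348  5.26675216] [-0.46251533  0.01307535  0.04256727] 0.22850701341911328
5 [[257.75, 162.08], [264.3, 165.63]] 162 243 [248 248 248 247 247 216 112 117 115 116 117 116 117 113 106 137 137 138
 134  74  71  78 111 123 119 120 120 119 120 120 120 120]
7 [[253.68, 171.13], [260.88, 176.03]] 171 239 [249 248 248 247 138 112 121 119 120 121 118 119 118 112  98 123 139 140
 140 138  90  76 105 116 124 122 122 121 121 122 120 124]
8 [[253.88, 179.18], [262.05, 185.53]] 179 239 [249 249 247 104 115 121 121 121 121 120 119 117 120 110  94 126 141 133
  72  72  71  73  77  99 115 124 125 124 123 123 123 120]
9 [[253.89, 180.26], [262.19, 186.81]] 180 239 [249 247 179 112 120 119 122 122 121 120 119 120 117 108  78 141 140 110
  72  73  74  73  75  92 111 122 123 123 122 124 121 122]
10 [[253.89, 181.09], [262.29, 187.81]] 181 239 [249 247 108 114 118 121 121 120 120 117 117 118 111 102  94 138 133  84
  73  74  73  73  74  85 113 120 123 123 124 122 123 123]
```

View pics/s10.png

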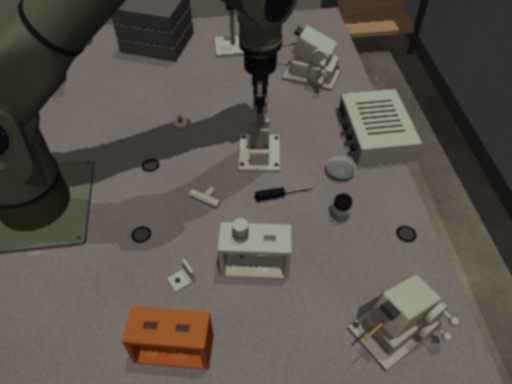

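View pics/c10.png

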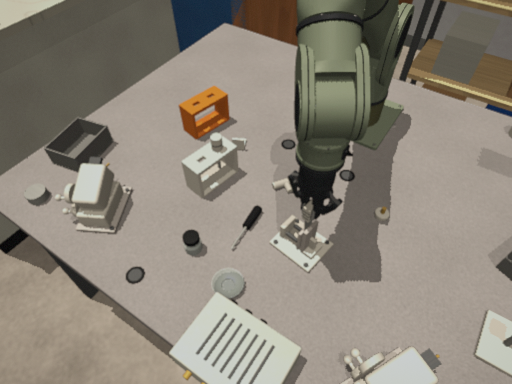

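```bash
python3 f.py
```

```text
20.7833 [574.503 113.237 166.84 ] F [-0.562 -1.559  4.721] [0.375 0.503 0.232] T [-0.46   0.022  0.063] [0.004 0.01  0.015] 0.23088387374905284 [ 0.249  3.132 -0.   ]
```

The side view shows the pin still in the rack at (240,228), the gauge's slot empty at (269,238), and the blade upright in the clamp at (260,130). The bystanders haven't moved. The force is steady, so I'm handing in.

```bash
python3 -c "
from bench import manip
print(manip.sign_off())"
```

```text
the job is handed in; nothing more can be done
None
```

I took the blade out of the white rack by its block handle and turned it 0.4° to line up with the clamp. I felt its flat face against the tall plate (about 4 N sideways), slid it straight down between the plates, and handed in at about 20.8 s while still holding it.

**Last checks:**
- **Depth:** the tip is about 39 mm below the sprung plate's top. The tool stands upright at a height of 166.8 mm, and the grip is unchanged.
- **Push:** the downward reading was 6.1 N while moving, or about 7 N with the blade's weight. At rest it settled to 4.7 N, or about 5.7 N with the weight. There is about 1.5 N of sideways force towards the tall plate.
- **Sprung plate:** pushed back about 0.5 mm, judged from a shift of less than one pixel in the wrist picture and from how far the blade travelled after first contact. That is a rough figure, but well under 1.5 mm.
- **Rest of the bench:** the pin and the other items look unmoved in both overview pictures.

**Where readings disagreed:** the resting push varied by 1–2 N between steps (raw readings of 3.0 to 5.4 N). It fell a little around 168–170 mm as the sideways force eased, so I took the last 1 mm step to confirm the drag while the blade was moving.

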